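# Raise the parts nest of a feeder lift station with its cam lever and hold it

## Robot

A 6-joint arm with a two-finger parallel gripper is mounted at the origin on the work surface. World frame = base frame: x ahead of the robot, y to its left, z up, the work surface at z = 0. Lengths are in m, angles in rad, forces in N, time in s.
With the tool pointing down it reaches from about 0.325 to 0.775 m from the base axis. Payload 9.3 kg.
Tool frame: the origin (TCP) lies at the very end of the fingers, on their centre line; the grasp point (between the pads) lies 19 mm behind it; y points along the fingers, x is the direction in which the jaws open and shut, and the axes are right-handed (so a half turn about y gives the same grasp; the last joint's range is limited). The gripper opens to 85 mm and grips with 20 to 120 N. Pads are 22 mm wide; open, the fingers measure 114 mm over their backs; the gripper's body (76 mm by 85 mm) begins 54 mm behind the grasp point. The pads swing forward as they close: fully open they stand 13 mm farther back than shut.
Start: joints at [-1.273, 0.259, 0.021, 1.334, 0, 1.418], TCP at [0.24, -0.495, 0.199] pointing down, gripper open.
Joint ranges: [-3.04, 3.04], [-0.91, 1.82], [-1.04, 1.36], [-1.92, 1.95], [-1.52, 1.45], [-3.14, 3.14]. Speed limits (rad/s): [2.22, 2.22, 2.79, 3.14, 3.14, 3.14].

## Interface

Orientations are given as a unit quaternion [x, y, z, w].
In Python, from plant import arm gives the robot as it stands.
- The arm moves only by the tool step_arm, never from a script. Its argument "increments" is one flat list of numbers, 7 for each row, row after row: the shift along the world's x, y, z in cm, then the turn, a rotation vector about the world's x, y, z in degrees, then the finger opening in cm, from 0 to 8.54. In form: [x, y, z, rx, ry, rz, grip, x, y, z, rx, ry, rz, grip, ...]. A call has 1 to 5 rows; each row is the pose to reach, as a shift and turn from the pose commanded when the call began; what a row does not reach only later rows make up. A row lasts 1/8 s, in which the tool goes at most 62.5 mm and 10.7 degrees, less where a joint would pass 70% of its speed; a pose out of reach is approached as far as the arm can. A call with a gripper value outside its range is refused whole. The fingers move at their own pace and stop on an object; "grip_force" is the grip in N (left out, the last holds). Time passes only in rows, so rows that repeat a pose let the fingers close. It gives the time, the measured TCP pose, the force and the opening at its end, in the units of the state.
- arm.get_state(): the state, without advancing time (a new reading comes with each control period).
- arm.get_image(name): name is "scene" or "top" or "wrist"; returns the picture (420x560x3 uint8, red, green, blue); there is no depth.
- arm.camera_model(name): a dict with "intrinsics" (3x3 intrinsics, pixels), "origin" and "attitude" of the camera in the world. Camera axes: x right, y down, z forward; pixel columns grow to the right and rows downward; lengths in m; the calibration is good to about 2 mm. A picture is of the moment at which its call begins: read the wrist's pose just before it. camera_model takes no time and is no camera call; for the wrist camera it gives the pose at the moment of the call.
- arm.hand_in(): hands the job in, once; it reports no verdict.
The state is a dict: "t": time; "joints": joint angles; "joint_velocities": joint speeds; "joint_torque": joint torques, N m; "ee_pos": TCP position; "ee_rot": TCP orientation; "ft_force": force on the tool from outside, world axes, zero at the start; "torque": the same for the moment, N m; "gripper_width": finger opening in m.
Only numpy, scipy, OpenCV 4.12 (cv2) and the standard library are available. Lean on these libraries where they do the work, as an engineer would, in place of code of your own. Each camera call takes 0.05 s, during which the arm holds its last target. There are 200 camera calls.

## Task

On the blue-cheeked lift station beside the bowl feeder, pull the orange lock knob straight out to its stop, where it stays out by itself; then swing the cam lever by its red handle up until it stands straight up, which is the cam's highest lift of the parts nest. A spring pulls the lever back down, so finish while still holding it upright there. Leave the loose things around the station where they are.

Things in the scene. Friction and masses are not known exactly. Their poses are not given: they have to be found in the camera images.
- station: Fixed lift station: base 150 (x) x 170 (y) x 12 mm, two blue cheeks 60 mm long, 96 mm high at y +-30 mm. Origin on the work surface under the cam axis, which runs along its y at z 80 mm; its -x is the side the lever rests on, z up. Lever on the -y side, lock knob on the +y side on a bracket ending at y 93 mm. 25 mm or more is free beside knob and handle. Place and yaw vary.
- lock_knob (a joint): How far the lock knob is out, in m: 0 = in (locked), 0.020 = at its stop. Slides along the station's +y. It pulls back with up to about 8 N over the first 13 mm (let go, it springs in again); past that a detent lets it run to the stop and keeps it within 2 mm of it. While it is in, its pin stops the lever near 1.0 rad.
- knob_grip (a point): Centre of the orange lock knob, a round button 28 mm in diameter and 18 mm long, its axis level along the station's y, at station x = 22 mm, z = 80 mm; y = 109 mm when in, 129 mm when out. Moves with the knob.
- cam_lever (a joint): Angle of the cam lever in rad: 0 = level, pointing to the station's -x; 1.571 = straight up, the highest lift; its far stop is at 2.2, where the nest has come down again. Starts between 0.45 and 0.75. Hinge with friction and a return spring: about 5 N at the handle moves it up near the top; let go there, it falls back below 1.1 rad.
- nest (a joint): Lift of the parts nest in m: 0.014 x sin of the lever angle: 0.014 at the highest lift, with the lever straight up. The nest is a steel plate 72 x 56 mm between black rails, centred over the cam axis, its top 126 mm above the surface when down and 140 mm at full lift.
- parts_tray: Loose blue tray 130 x 100 x 30 mm with small black parts; origin under its centre. Leave alone.
- screwdriver: Loose screwdriver, lying. Leave alone.
- wrench: Loose wrench, lying. Leave alone.
- oiler: Loose white bottle with red cap, 44 mm in diameter, 110 mm tall, standing. Leave alone.
- collar: Loose steel collar, 48 mm in diameter, 16 mm high. Leave alone.
- nozzle: Loose aluminium cone, 40 mm in diameter, 42 mm tall, standing. Leave alone.
- lever_handle: Red handle: a level round bar 22 mm in diameter, 52 mm long, along the station's y (y -71 to -123 mm), spinning freely on the end of the lever, a steel bar at y -65 mm, 10 mm thick; free at its outer end. Origin at its middle, y -97 mm, 100 mm from the cam axis: with the lever at angle a it is at station x = -100 cos a, z = 80 + 100 sin a (mm).

How it is judged:
On the way, in this order (a step that is already met when the one before it is completed fails the run):
1. the lock knob is pulled out to its stop while the lever is still down (value of joint lock_knob above 0.017 m and value of joint cam_lever below 1.2 rad), for 0.2 s.
2. the lever is at its highest lift point, held by the robot (value of joint cam_lever between 1.45 and 1.69 rad and contact force between any of the fingers, the arm and cam_lever above 1 N), for 0.3 s.
At the end, for the whole second after the job is handed in: The lock knob is out at its stop (more than 17 of 20 mm), the lever stands within about 7 degrees of straight up and is still, the nest is lifted 13 mm or more, and the robot still bears on the lever or its handle with more than 1 N (all of step 2 and value of joint lock_knob above 0.017 m and velocity of joint cam_lever between -0.1 and 0.1 rad/s and value of joint nest above 0.013 m); the arm keeps its last pose, push and grip.
It fails at once if a loose thing around the station is shifted by more than 20 mm (distance of any of parts_tray, screwdriver, wrench, oiler, collar, nozzle from where it was at the start of the episode above 0.02 m).
It also fails if it takes over 48 s, if anything falls off the work surface, if the arm or the gripper's body presses on something with over 40 N, if the wrist force passes 120 N, or if a joint passes its speed limit or range.

## Working session

There is one attempt and no reset: what is moved stays moved. The work goes in short steps, Python scripts to look and compute and a tool call to move; the robot and the scene stay as the last step left them, time stands still between calls to the robot, and variables do not carry over. Pictures are saved under pics/ and viewed, about 8 in all and at most 12, crops included, and the job is handed in when it is done.

Besides the shell and the picture viewer there is one more tool, called after "Call:" by a JSON object that holds its "api" and its "payload", one argument or row to a line. step_arm: Moves the arm, as the interface text tells. Its arguments: {"type":"object","properties":{"increments":{"type":"array"},"grip_force":{"type":"number"}},"required":["increments"]}

```bash
mkdir -p pics; ls
python3 - <<'E'
from plant import arm
import cv2,numpy as np
s=arm.get_state();print(s)
for n in("scene","top"):
    m=arm.camera_model(n);print(n,m)
    cv2.imwrite(f"pics/{n}0.png",arm.get_image(n)[:,:,::-1])
E
```

```text
pics
{'t': 0.0, 'joints': array([-1.27257505e+00,  2.59195458e-01,  2.07493345e-02,  1.33370955e+00,
        7.58272789e-07,  1.41820317e+00]), 'joint_velocities': array([-0.0005849 ,  0.00020849, -0.00149451, -0.00056386, -0.00208887,
        0.00044846]), 'joint_torque': array([-1.41893070e-03, -5.55638194e+01,  3.44531751e+01,  1.36497006e-02,
       -2.54022007e-04,  1.55954899e-05]), 'ee_pos': array([ 0.2395346 , -0.49472879,  0.19795954]), 'ee_rot': array([-0.59878868,  0.37596333, -0.37523637,  0.59941751]), 'ft_force': array([-0.68337816,  0.3163846 , -0.47109241]), 'torque': array([ 0.02382964, -0.02214573, -0.05429422]), 'gripper_width': 0.0856657791732583}
scene {'intrinsics': array([[416.17505448,   0.        , 276.08713334],
       [  0.        , 416.17505448, 212.47613641],
       [  0.        ,   0.        ,   1.        ]]), 'origin': array([1.20473218, 0.42772501, 0.7431817 ]), 'attitude': array([ 0.44421788,  0.78696071, -0.37364711, -0.20916775])}
top {'intrinsics': array([[535.07257578,   0.        , 283.52370182],
       [  0.        , 535.07257578, 221.95086329],
       [  0.        ,   0.        ,   1.        ]]), 'origin': array([ 0.2178696 , -0.00458966,  1.59740552]), 'attitude': array([-0.69700586,  0.70935577, -0.07394812,  0.07435658])}
```

View pics/scene0.png

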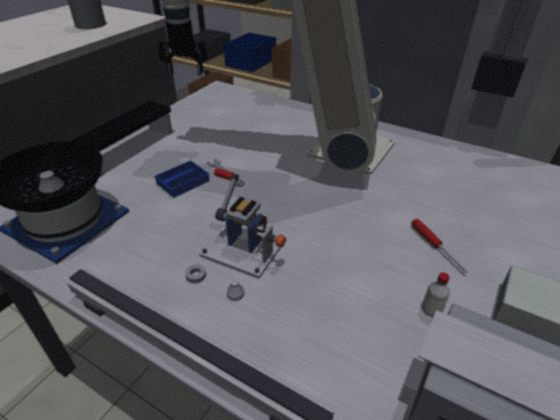

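View pics/top0.png

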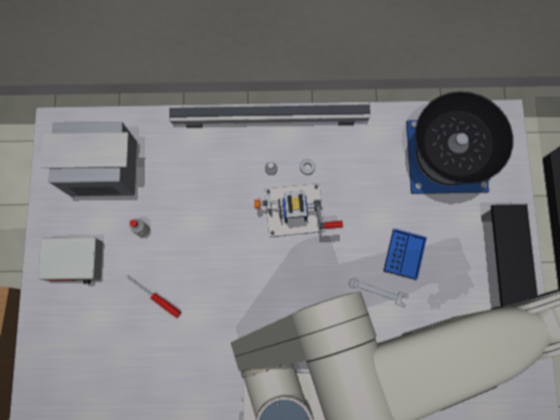

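The top view shows the orange knob at about (257,203), the red handle at (332,225) and the station centre at (293,210). In the scene view the knob is at (280,240) and the handle at (230,176). Station +y points roughly along world +y. The wrench, tray, collar and nozzle are all clear of the knob and handle.

```bash
cat > h.py <<'E'
import cv2,numpy as np
from scipy.spatial.transform import Rotation as R
from plant import arm
def ray(m,uv):
    d=np.linalg.solve(m["intrinsics"],[uv[0],uv[1],1.]);return m["origin"],R.from_quat(m["attitude"]).apply(d/np.linalg.norm(d))
def plane(m,uv,z):
    o,d=ray(m,uv);return o+d*(z-o[2])/d[2]
def tri(rays):
    A=sum(np.eye(3)-np.outer(d,d) for o,d in rays);b=sum((np.eye(3)-np.outer(d,d))@o for o,d in rays)
    p=np.linalg.solve(A,b);return p,[round(1e3*np.linalg.norm(np.cross(p-o,d)),1) for o,d in rays]
def blobs(img,lo,hi,roi,s=130,v=60):
    h=cv2.cvtColor(img,cv2.COLOR_RGB2HSV);H=h[...,0].astype(int)
    k=((H>=lo)&(H<=hi) if lo<=hi else (H>=lo)|(H<=hi))&(h[...,1]>s)&(h[...,2]>v)
    k2=np.zeros_like(k);x0,x1,y0,y1=roi;k2[y0:y1,x0:x1]=k[y0:y1,x0:x1]
    n,l,st,c=cv2.connectedComponentsWithStats(k2.astype(np.uint8))
    return [(st[i].tolist(),c[i].round(1)) for i in range(1,n) if st[i][4]>8]
E
python3 - <<'E'
from h import *
I={n:cv2.imread(f"pics/{n}0.png")[:,:,::-1].copy() for n in("scene","top")}
print("scene knob",blobs(I["scene"],6,14,(265,295,225,255)),"handle",blobs(I["scene"],170,5,(208,245,160,190)))
print("top knob",blobs(I["top"],5,14,(245,270,190,215)),"handle",blobs(I["top"],170,5,(315,350,212,238)))
a=cv2.resize(I["scene"][150:290,150:310],None,fx=4,fy=4,interpolation=2)[:, :400*2]
b=cv2.resize(I["top"][140:260,235:360],None,fx=4,fy=4,interpolation=2)
cv2.imwrite("pics/c1.png",cv2.resize(np.hstack([a[:480],b[:480]]),(798,338))[:,:,::-1])
E
```

```text
scene knob [([276, 236, 9, 11, 74], array([279.9, 240.2]))] handle [([215, 168, 18, 11, 109], array([223.2, 173. ]))]
top knob [([255, 200, 5, 8, 29], array([257.1, 203.7]))] handle [([324, 221, 18, 7, 98], array([332.5, 224.3]))]
```

View pics/c1.png

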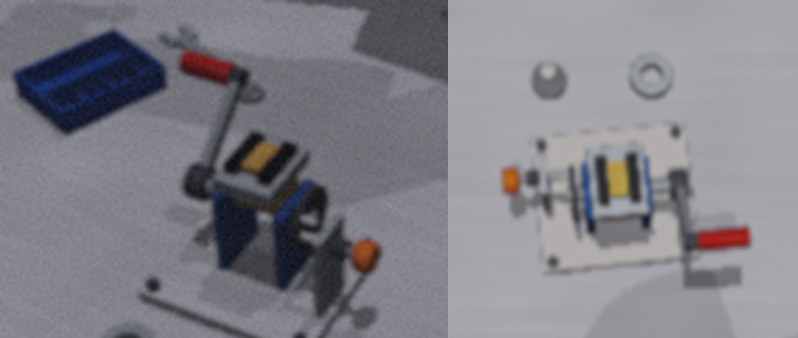

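The crop shows the knob as an orange cylinder, with nothing beside it. The red handle is clear, free at its outer end, and the lever is raised about 40 degrees. Next I triangulate both.

Run:
```python
from h import *
S,T=arm.camera_model("scene"),arm.camera_model("top")
K,e=tri([ray(S,(279.9,240.2)),ray(T,(257.1,203.7))]);print(K.round(4),e)
Hd,e2=tri([ray(S,(223.2,173)),ray(T,(332.5,224.3))]);print(Hd.round(4),e2)
sa=(Hd[2]-.08)/.1;a=np.arcsin(sa);print("a",a)
# station pts
k=np.array([.022,.109]);h=np.array([-.1*np.cos(a),-.097])
v=K[:2]-Hd[:2];w=k-h
yaw=np.arctan2(v[1],v[0])-np.arctan2(w[1],w[0]);print("yaw",np.degrees(yaw),"len",np.linalg.norm(v),np.linalg.norm(w))
c,s=np.cos(yaw),np.sin(yaw);M=np.array([[c,-s],[s,c]])
print("org",K[:2]-M@k,Hd[:2]-M@h)
st=arm.get_state();r=R.from_quat(st["ee_rot"]).as_matrix();print(r.round(3))
w=arm.camera_model("wrist");print(w["origin"],R.from_quat(w["attitude"]).as_matrix().round(3))
```

```text
[0.597  0.0689 0.0826] [np.float64(0.7), np.float64(0.7)]
[ 0.5188 -0.1437  0.1506] [np.float64(2.5), np.float64(2.5)]
a 0.7834282470435833
yaw 4.063751696273748 len 0.22655161366969884 0.22595816393841045
org [ 0.58282299 -0.04136008] [ 0.58261809 -0.04191703]
[[ 0.436 -0.     0.9  ]
 [-0.9    0.001  0.436]
 [-0.001 -1.     0.   ]]
[ 0.30914682 -0.46192337  0.3734169 ] [[ 0.437 -0.856 -0.276]
 [-0.9   -0.416 -0.133]
 [-0.001  0.306 -0.952]]
```

Call:
{"api": "step_arm", "payload": {
  "increments": [2, 3, 3, 0, 0, 5.7, 6, 5, 8, 6, 0, 0, 11.4, 6, 8, 12.5, 6, 0, 0, 17.1, 6, 11, 17.5, 6, 0, 0, 22.8, 6, 14, 22.5, 6, 0, 0, 28.5, 6],
  "grip_force": 60
}}

```text
t: 0.72
ee_pos: [0.3802, -0.2684, 0.2584]
ee_rot: [-0.673, 0.216, -0.216, 0.673]
ft_force: [1.0, -0.4, 1.1]
gripper_width: 0.0598
```

Call:
{"api": "step_arm", "payload": {
  "increments": [3, 5, 0, 0, 0, 7.5, 6, 6.5, 10, 0, 0, 0, 15, 6, 10, 15, 0, 0, 0, 22, 6, 13.5, 20, 0, 0, 0, 30, 6, 17, 25, 0, 0, 0, 38, 6]
}}

```text
t: 1.35
ee_pos: [0.5504, -0.0181, 0.2584]
ee_rot: [0.707, 0.016, -0.016, -0.707]
ft_force: [1.4, -1.7, 0.3]
gripper_width: 0.06
```

```bash
cat > d.py <<'E'
import sys
from h import *
# usage: d.py sx sy z : cm deltas & deg to bring TCP to station point (mm), jaws along station x, tool down
s=arm.get_state();O=np.array([.5827,-.0416]);y=np.radians(4.06)
M=np.array([[np.cos(y),-np.sin(y)],[np.sin(y),np.cos(y)]])
a=[float(v)/1e3 for v in sys.argv[1:4]]
g=np.r_[O+M@a[:2],a[2]]
G=np.array([[np.cos(y),0,-np.sin(y)],[np.sin(y),0,np.cos(y)],[0,-1,0]])
r=R.from_quat(s["ee_rot"])
print("t",s["t"],"delta cm",((g-s["ee_pos"])*100).round(2),"rot",(R.from_matrix(G)*r.inv()).as_rotvec(degrees=True).round(1))
print("pos",s["ee_pos"].round(4),"stn mm",(1e3*M.T@(s["ee_pos"][:2]-O)).round(1),"F",s["ft_force"].round(1),"w",s["gripper_width"],"q",s["joints"].round(2))
E
python3 d.py 22 110 160
```

```text
t 1.35 delta cm [ 4.65  8.78 -9.84] rot [ 0.  -0.   1.5]
pos [ 0.5504 -0.0181  0.2584] stn mm [-30.6  25.7] F [ 1.4 -1.7  0.3] w 0.06001398090073202 q [-0.19  0.25  0.16  1.48 -0.    1.34]
```

Call:
{"api": "step_arm", "payload": {
  "increments": [2.5, 4.5, -1, 0, 0, 1.5, 6, 4.6, 8.8, -5, 0, 0, 1.5, 6, 4.6, 8.8, -9.8, 0, 0, 1.5, 6, 4.6, 8.8, -9.8, 0, 0, 1.5, 6]
}}

```text
t: 1.85
ee_pos: [0.5933, 0.0685, 0.157]
ee_rot: [-0.707, -0.021, 0.027, 0.707]
ft_force: [-0.4, 0.6, 2.2]
gripper_width: 0.0601
```

```bash
python3 d.py 22 110 60
python3 - <<'E'
from h import *
m=arm.camera_model("wrist");s=arm.get_state();i=arm.get_image("wrist");cv2.imwrite("pics/w1.png",i[:,:,::-1])
for st,c in blobs(i,4,16,(0,560,0,420),120,50):
    if st[4]>100: print(st,c,plane(m,c,.08).round(4))
E
```

```text
t 1.85 delta cm [ 0.36  0.11 -9.7 ] rot [-0.  -0.5  0.2]
pos [0.5933 0.0685 0.157 ] stn mm [ 18.4 109.1] F [-0.4  0.6  2.2] w 0.06010842293380271 q [-0.03  0.36  0.06  1.28 -0.    1.48]
[264, 189, 34, 29, 877] [280.4 202.5] [0.5969 0.0674 0.08  ]
```

View pics/w1.png

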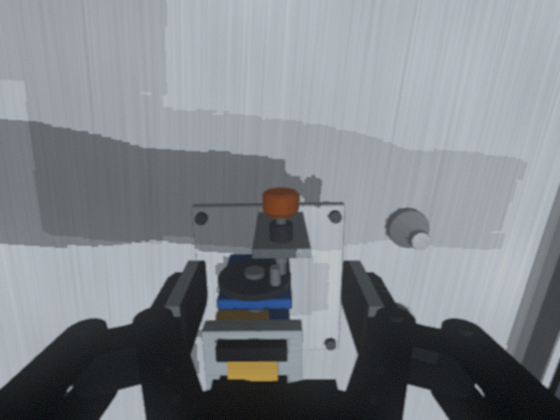

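The wrist view shows the knob centred at (280,202) between the open fingers. That casts to world (0.597, 0.067), which agrees with the triangulation. The nozzle at (410,230) is off to the side, so I descend.

Call:
{"api": "step_arm", "payload": {
  "increments": [0.35, 0.1, -3, 0, 0, 0, 6, 0.35, 0.1, -6.5, 0, 0, 0, 6, 0.35, 0.1, -9.7, 0, 0, 0, 6, 0.35, 0.1, -9.7, 0, 0, 0, 6]
}}

```text
t: 2.4
ee_pos: [0.5991, 0.0682, 0.0641]
ee_rot: [-0.707, -0.023, 0.023, 0.707]
ft_force: [-0.0, -0.4, 1.2]
gripper_width: 0.0604
```

Call:
{"api": "step_arm", "payload": {
  "increments": [0, 0, 0, 0, 0, 0, 2, 0, 0, 0, 0, 0, 0, 2, 0, 0, 0, 0, 0, 0, 2, 0, 0, 0, 0, 0, 0, 2, 0, 0, 0, 0, 0, 0, 2]
}}

```text
t: 3.02
ee_pos: [0.5991, 0.069, 0.0637]
ee_rot: [0.707, 0.024, -0.024, -0.707]
ft_force: [-0.4, 0.3, 0.7]
gripper_width: 0.0201
```

```bash
python3 d.py 22 130 60
```

```text
t 3.025 delta cm [-0.37  2.06 -0.37] rot [0.  0.  0.2]
pos [0.5991 0.069  0.0637] stn mm [ 24.2 109.2] F [-0.4  0.3  0.7] w 0.020141232294223838 q [-0.02  0.41 -0.1   1.06 -0.    1.48]
```

The fingers closed to 20 mm, less than the 28 mm knob, so the grip missed it. I'll look.

Run:
```python
from h import *
i=arm.get_image("wrist");j=arm.get_image("scene");t=arm.get_image("top")
for n,x in(("w",i),("s",j),("t",t)): cv2.imwrite(f"pics/{n}2.png",x[:,:,::-1])
a=cv2.resize(i[120:400,140:420],(400,400));b=cv2.resize(j[180:300,200:320],(400,400),interpolation=2)
cv2.imwrite("pics/c2.png",np.hstack([a,b])[:,:,::-1])
```

```text
(no output)
```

View pics/c2.png

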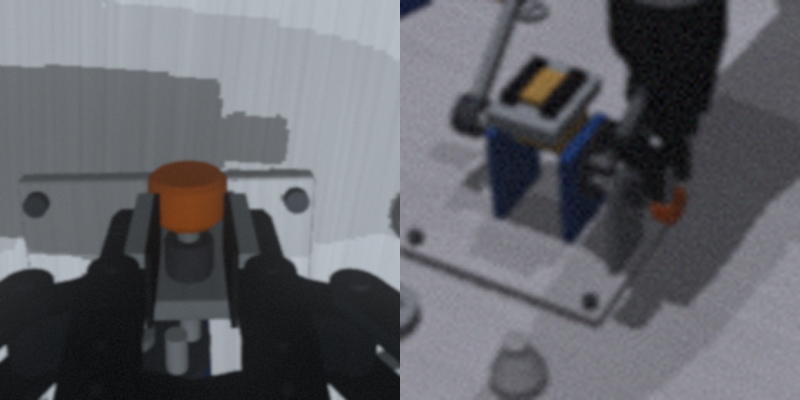

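Run:
```python
from h import *
m=arm.camera_model("wrist");s=arm.get_state();r=R.from_quat(s["ee_rot"])
def pr(p):
    q=m["intrinsics"]@R.from_quat(m["attitude"]).inv().apply(p-m["origin"]);q=q[:2]/q[2];return q.round(0),((q-[140,120])*400/280).round(0)
for n,o in(("tcp",[0,0,0]),("grasp",[0,-.019,0]),("tipL",[.01,0,0]),("tipR",[-.01,0,0]),("padL+",[.01,-.019,.011]),("padL-",[.01,-.019,-.011]),("tipL+",[.01,0,.011])): print(n,*pr(s["ee_pos"]+r.apply(o)))
y=np.radians(4.06);M=np.array([[np.cos(y),-np.sin(y)],[np.sin(y),np.cos(y)]])
for n,p in(("inner top",[22,100,94]),("outer top",[22,118,94]),("outer bot",[22,118,66]),("outer L",[8,118,80]),("outer R",[36,118,80]),("bracket",[22,93,94])):
    p=np.array(p)/1e3;print(n,*pr(np.r_[np.array([.5827,-.0416])+M@p[:2],p[2]]))
i=cv2.imread("pics/w2.png")[:,:,::-1].copy()
for st,c in blobs(i,4,16,(0,560,0,420),120,50):
    if st[4]>100: print(st,c)
print(s["t"],s["gripper_width"],m["origin"])
```

```text
tcp [275. 242.] [194. 174.]
grasp [276. 257.] [194. 196.]
tipL [294. 242.] [220. 174.]
tipR [257. 242.] [167. 174.]
padL+ [296. 237.] [223. 167.]
padL- [295. 277.] [222. 224.]
tipL+ [294. 223.] [220. 147.]
inner top [271. 286.] [187. 237.]
outer top [271. 251.] [187. 187.]
outer bot [271. 228.] [188. 155.]
outer L [243. 239.] [147. 170.]
outer R [299. 239.] [228. 170.]
bracket [271. 299.] [188. 255.]
[244, 233, 54, 50, 2173] [272.  257.1]
3.175 0.020030062707133887 [0.59303673 0.14599452 0.23891139]
```

Call:
{"api": "step_arm", "payload": {
  "increments": [0, 0, 0, 0, 0, 0, 0.5, 0, 0, 0, 0, 0, 0, 0.5, 0, 0, 0, 0, 0, 0, 0.5]
}}

```text
t: 3.55
ee_pos: [0.5991, 0.0689, 0.0636]
ee_rot: [0.707, 0.024, -0.024, -0.707]
ft_force: [0.2, -0.8, 0.4]
gripper_width: 0.0053
```

```bash
python3 d.py 22 130 60
python3 - <<'E'
from h import *
i=arm.get_image("wrist");t=arm.get_image("top")
cv2.imwrite("pics/w3.png",i[:,:,::-1])
a=cv2.resize(i[100:420,100:460],(540,480),interpolation=2);b=cv2.resize(t[170:240,230:268],(260,480),interpolation=2)
cv2.imwrite("pics/c3.png",np.hstack([a,b])[:,:,::-1])
E
```

```text
t 3.55 delta cm [-0.37  2.07 -0.36] rot [ 0.  -0.   0.2]
pos [0.5991 0.0689 0.0636] stn mm [ 24.2 109.1] F [ 0.2 -0.8  0.4] w 0.0053340413901611355 q [-0.02  0.41 -0.1   1.06 -0.    1.48]
```

View pics/c3.png

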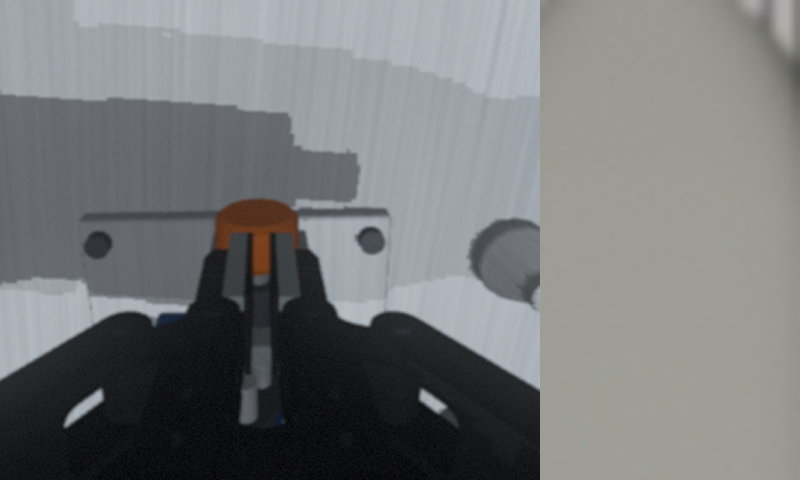

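Run:
```python
from h import *
m=arm.camera_model("wrist");s=arm.get_state();r=R.from_quat(s["ee_rot"])
def pr(p):
    q=m["intrinsics"]@R.from_quat(m["attitude"]).inv().apply(p-m["origin"]);return q[:2]/q[2]
for d in range(0,70,10):
  o=[]
  for w in(.0053,.0201,.06):
    L=[pr(s["ee_pos"]+r.apply([k*w/2,-d/1e3,z])) for k,z in((1,.011),(-1,.011),(1,-.011))]
    o.append((abs(L[0]-L[1])[0].round(1),L[0][1].round(0),L[2][1].round(0)))
  print(d,o)
print("cam in tool",r.inv().apply(m["origin"]-s["ee_pos"]))
```

```text
0 [(np.float64(9.8), np.float64(223.0), np.float64(260.0)), (np.float64(37.3), np.float64(223.0), np.float64(260.0)), (np.float64(111.4), np.float64(223.0), np.float64(260.0))]
10 [(np.float64(10.4), np.float64(230.0), np.float64(269.0)), (np.float64(39.3), np.float64(230.0), np.float64(269.0)), (np.float64(117.4), np.float64(230.0), np.float64(269.0))]
20 [(np.float64(11.0), np.float64(238.0), np.float64(278.0)), (np.float64(41.6), np.float64(238.0), np.float64(278.0)), (np.float64(124.0), np.float64(238.0), np.float64(278.0))]
30 [(np.float64(11.6), np.float64(246.0), np.float64(289.0)), (np.float64(44.0), np.float64(246.0), np.float64(289.0)), (np.float64(131.5), np.float64(246.0), np.float64(289.0))]
40 [(np.float64(12.4), np.float64(256.0), np.float64(301.0)), (np.float64(46.9), np.float64(256.0), np.float64(301.0)), (np.float64(139.9), np.float64(256.0), np.float64(301.0))]
50 [(np.float64(13.2), np.float64(267.0), np.float64(314.0)), (np.float64(50.1), np.float64(267.0), np.float64(314.0)), (np.float64(149.4), np.float64(267.0), np.float64(314.0))]
60 [(np.float64(14.2), np.float64(280.0), np.float64(329.0)), (np.float64(53.7), np.float64(280.0), np.float64(329.0)), (np.float64(160.3), np.float64(280.0), np.float64(329.0))]
cam in tool [-0.00091586 -0.1753724   0.07727605]
```

Projecting the tool into the wrist image shows the real fingertips about 40 mm behind the reported TCP. The apparent gaps and tip rows at three different openings all agree with this. The fingers are therefore hovering just above the knob. I'll open and descend about 38 mm more, which stays in free space either way, then check.

Call:
{"api": "step_arm", "payload": {
  "increments": [-0.2, 0.1, 0.3, 0, 0, 0, 6, -0.2, 0.1, 0.3, 0, 0, 0, 6, -0.2, 0.1, 0.3, 0, 0, 0, 6, -0.2, 0.1, -1, 0, 0, 0, 6, -0.2, 0.1, -2, 0, 0, 0, 6]
}}

```text
t: 4.28
ee_pos: [0.5967, 0.07, 0.0423]
ee_rot: [-0.707, -0.023, 0.024, 0.707]
ft_force: [-0.8, -0.3, 0.2]
gripper_width: 0.0602
```

Call:
{"api": "step_arm", "payload": {
  "increments": [0, 0, -1, 0, 0, 0, 6, 0, 0, -1.9, 0, 0, 0, 6, 0, 0, -1.9, 0, 0, 0, 6]
}}

```text
t: 4.65
ee_pos: [0.5966, 0.0699, 0.0236]
ee_rot: [-0.707, -0.023, 0.024, 0.707]
ft_force: [-0.6, 0.0, 0.9]
gripper_width: 0.06
```

Call:
{"api": "step_arm", "payload": {
  "increments": [0, 0, 0, 0, 0, 0, 2, 0, 0, 0, 0, 0, 0, 2, 0, 0, 0, 0, 0, 0, 2, 0, 0, 0, 0, 0, 0, 2, 0, 0, 0, 0, 0, 0, 2]
}}

```text
t: 5.28
ee_pos: [0.5977, 0.07, 0.0252]
ee_rot: [0.707, 0.024, -0.023, -0.707]
ft_force: [2.2, -0.2, 6.9]
gripper_width: 0.026
```

```bash
python3 d.py 22 130 25
```

```text
t 5.275 delta cm [-0.23  1.97 -0.02] rot [-0.   0.1  0.2]
pos [0.5977 0.07   0.0252] stn mm [ 22.9 110.2] F [ 2.2 -0.2  6.9] w 0.02596891203103623 q [-0.02  0.44 -0.16  0.97  0.    1.48]
```

The fingers now hold the knob at 26 mm with a slight upward push, so the pads sit about 5 mm above its centre. I'll regrip 6 mm lower.

Call:
{"api": "step_arm", "payload": {
  "increments": [0, 0, 0, 0, 0, 0, 4.5, 0, 0, 0, 0, 0, 0, 4.5, 0, 0, -0.6, 0, 0, 0, 4.5, 0, 0, -0.6, 0, 0, 0, 4.5]
}}

```text
t: 5.78
ee_pos: [0.5966, 0.07, 0.0177]
ee_rot: [-0.707, -0.023, 0.024, 0.707]
ft_force: [0.8, 0.1, 0.3]
gripper_width: 0.0449
```

Call:
{"api": "step_arm", "payload": {
  "increments": [0, 0, 0, 0, 0, 0, 2, 0, 0, 0, 0, 0, 0, 2, 0, 0, 0, 0, 0, 0, 2, 0, 0, 0, 0, 0, 0, 2]
}}

```text
t: 6.28
ee_pos: [0.5976, 0.07, 0.0187]
ee_rot: [-0.707, -0.024, 0.023, 0.707]
ft_force: [5.1, 0.8, -2.5]
gripper_width: 0.0259
```

Call:
{"api": "step_arm", "payload": {
  "increments": [0, 0.5, 0, 0, 0, 0, 2, -0.05, 1, 0, 0, 0, 0, 2, -0.1, 1.5, 0, 0, 0, 0, 2, -0.15, 2.1, 0, 0, 0, 0, 2, -0.15, 2.1, 0, 0, 0, 0, 2]
}}

```text
t: 6.9
ee_pos: [0.5959, 0.09, 0.0187]
ee_rot: [0.708, 0.024, -0.023, -0.706]
ft_force: [4.7, -7.5, -0.9]
gripper_width: 0.0264
```

```bash
python3 d.py 22 130 18
python3 - <<'E'
from h import *
t=arm.get_image("scene");cv2.imwrite("pics/s4.png",t[:,:,::-1]);m=arm.camera_model("scene")
print(blobs(t,6,14,(265,320,225,265)))
E
```

```text
t 6.9 delta cm [-0.05 -0.04 -0.07] rot [0.2 0.  0.3]
pos [0.5959 0.09   0.0187] stn mm [ 22.5 130.3] F [ 4.7 -7.5 -0.9] w 0.026389146825501784 q [ 0.01  0.45 -0.17  0.95 -0.    1.52]
[]
```

Call:
{"api": "step_arm", "payload": {
  "increments": [0, 0.25, 0, 0, 0, 0, 2, 0, 0.25, 0, 0, 0, 0, 2]
}}

```text
t: 7.2
ee_pos: [0.5959, 0.0902, 0.0187]
ee_rot: [0.709, 0.023, -0.023, -0.704]
ft_force: [3.0, -19.3, -1.2]
gripper_width: 0.0257
```

Call:
{"api": "step_arm", "payload": {
  "increments": [0, 0, 0, 0, 0, 0, 5, 0, 0, 0, 0, 0, 0, 5, 0, 0, 0, 0, 0, 0, 5]
}}

```text
t: 7.58
ee_pos: [0.5953, 0.0939, 0.0186]
ee_rot: [-0.707, -0.024, 0.024, 0.707]
ft_force: [0.1, 0.6, 0.3]
gripper_width: 0.05
```

```bash
python3 d.py 22 130 18
python3 - <<'E'
from h import *
m=arm.camera_model("wrist");i=arm.get_image("wrist");cv2.imwrite("pics/w5.png",i[:,:,::-1])
y=np.radians(4.06);M=np.array([[np.cos(y),-np.sin(y)],[np.sin(y),np.cos(y)]])
def pr(p):
    p=np.array(p)/1e3;p=np.r_[np.array([.5827,-.0416])+M@p[:2],p[2]]
    q=m["intrinsics"]@R.from_quat(m["attitude"]).inv().apply(p-m["origin"]);return (q[:2]/q[2]).round(0)
print([b for b in blobs(i,4,16,(0,560,0,420),120,50) if b[0][4]>100])
for d in(0,10,20):print(d,[pr([22,y+d,z]) for y,z in((100,94),(118,66))])
E
```

```text
t 7.575 delta cm [ 0.02 -0.43 -0.06] rot [-0.  -0.   0.2]
pos [0.5953 0.0939 0.0186] stn mm [ 22.1 134.3] F [0.1 0.6 0.3] w 0.05004775187937526 q [ 0.02  0.45 -0.16  0.96  0.    1.52]
[([239, 288, 72, 73, 4395], array([274.6, 324. ]))]
0 [array([276., 409.]), array([276., 321.])]
10 [array([276., 388.]), array([276., 301.])]
20 [array([276., 365.]), array([276., 280.])]
```

View pics/w5.png

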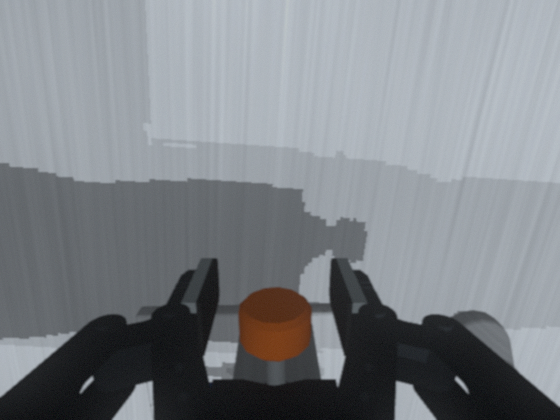

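The knob, spanning rows 288–361, stays about 20 mm out after release (predicted 280–365 when out, 321–409 when in). The force also rose to 19 N at the stop. Now I go up and over to the handle.

Call:
{"api": "step_arm", "payload": {
  "increments": [0, 0, 6, 0, 0, 0, 6, 0, 0, 12, 0, 0, 0, 6, 0, 0, 16, 0, 0, 0, 6, -2, -6, 16, 0, 0, 0, 7, -4, -12, 16, 0, 0, 0, 7]
}}

```text
t: 8.25
ee_pos: [0.5557, -0.0256, 0.179]
ee_rot: [0.707, 0.025, -0.024, -0.707]
ft_force: [0.9, -0.8, 0.0]
gripper_width: 0.0699
```

Call:
{"api": "step_arm", "payload": {
  "increments": [-2, -6, 0, 0, 0, 0, 7, -3.8, -11.7, 0, 0, 0, 0, 7, -3.8, -11.7, 0, 0, 0, 0, 7, -3.8, -11.7, 0, 0, 0, 0, 7]
}}

```text
t: 8.75
ee_pos: [0.5181, -0.1419, 0.1786]
ee_rot: [-0.707, -0.023, 0.023, 0.707]
ft_force: [0.6, 0.7, 0.3]
gripper_width: 0.07
```

```bash
python3 d.py -73 -97 87
python3 - <<'E'
from h import *
m=arm.camera_model("wrist");i=arm.get_image("wrist");cv2.imwrite("pics/w6.png",i[:,:,::-1])
for b in blobs(i,170,5,(0,560,0,420),120,50):
    if b[0][4]>100:print(b,plane(m,b[1],.148),plane(m,b[1],.152))
E
```

```text
t 8.75 delta cm [-0.13 -0.16 -9.16] rot [-0.   0.   0.3]
pos [ 0.5181 -0.1419  0.1786] stn mm [-71.6 -95.5] F [0.6 0.7 0.3] w 0.06998605574856104 q [-0.42  0.24 -0.05  1.28  0.    1.08]
([258, 189, 32, 80, 2135], array([273.2, 227.4])) [ 0.51698004 -0.14557429  0.148     ] [ 0.51688403 -0.14400973  0.152     ]
```

View pics/w6.png

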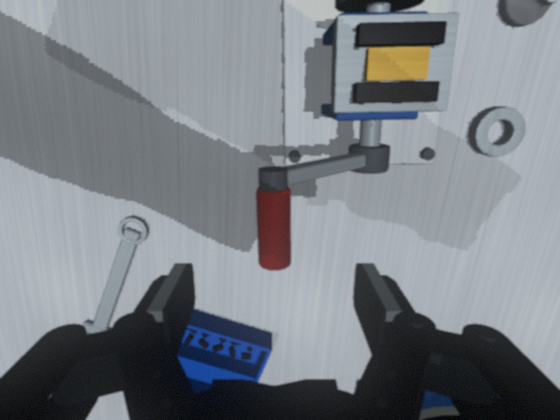

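The red handle is centred at (273,227), which casts to world (0.517, −0.145), and it lies between the open fingers. The lever runs to the hub at (372,158), and the tray and wrench lie well below. I descend and grip.

Call:
{"api": "step_arm", "payload": {
  "increments": [-0.1, -0.3, -3, 0, 0, 0, 7, -0.1, -0.3, -6, 0, 0, 0, 7, -0.1, -0.3, -9.2, 0, 0, 0, 7, -0.1, -0.3, -9.2, 0, 0, 0, 7]
}}

```text
t: 9.3
ee_pos: [0.5162, -0.143, 0.0848]
ee_rot: [-0.706, -0.023, 0.026, 0.707]
ft_force: [-0.6, -0.2, 1.4]
gripper_width: 0.07
```

Call:
{"api": "step_arm", "payload": {
  "increments": [0, 0, 0, 0, 0, 0, 1.5, 0, 0, 0, 0, 0, 0, 1.5, 0, 0, 0, 0, 0, 0, 1.5, 0, 0, 0, 0, 0, 0, 1.5, 0, 0, 0, 0, 0, 0, 1.5]
}}

```text
t: 9.93
ee_pos: [0.517, -0.1453, 0.0868]
ee_rot: [0.707, 0.024, -0.024, -0.707]
ft_force: [-0.4, -0.4, 0.8]
gripper_width: 0.0205
```

```bash
python3 d.py 0 -97 119
```

```text
t 9.925 delta cm [7.25 0.69 3.22] rot [0.  0.  0.2]
pos [ 0.517  -0.1453  0.0868] stn mm [-72.8 -98.8] F [-0.4 -0.4  0.8] w 0.020523836606935443 q [-0.43  0.29 -0.22  1.05 -0.    1.07]
```

Call:
{"api": "step_arm", "payload": {
  "increments": [0.7, 0.05, 0.7, 0, 0, 0, 1.5, 1.5, 0.1, 1.3, 0, 0, 0, 1.5, 2.35, 0.15, 1.85, 0, 0, 0, 1.5, 3.2, 0.25, 2.3, 0, 0, 0, 1.5, 4.15, 0.3, 2.65, 0, 0, 0, 1.5]
}}

```text
t: 10.55
ee_pos: [0.5571, -0.1423, 0.115]
ee_rot: [0.707, 0.023, -0.024, -0.706]
ft_force: [-13.9, 2.1, 21.7]
gripper_width: 0.0203
```

```bash
python3 d.py 0 -98.8 119
```

```text
t 10.55 delta cm [3.26 0.21 0.4 ] rot [ 0.1 -0.1  0.3]
pos [ 0.5571 -0.1423  0.115 ] stn mm [-32.7 -98.6] F [-13.9   2.1  21.7] w 0.020287555261133704 q [-0.4   0.34 -0.08  1.15 -0.    1.11]
```

Call:
{"api": "step_arm", "payload": {
  "increments": [0, 0, 0.2, 0, 0, 0, 1.5, 1, 0.05, 0.45, 0, 0, 0, 1.5, 2, 0.15, 0.65, 0, 0, 0, 1.5, 3.2, 0.2, 0.75, 0, 0, 0, 1.5, 3.2, 0.2, 0.75, 0, 0, 0, 1.5]
}}

```text
t: 11.18
ee_pos: [0.5916, -0.1392, 0.1221]
ee_rot: [-0.706, -0.025, 0.023, 0.707]
ft_force: [-1.4, 6.6, 12.2]
gripper_width: 0.0202
```

```bash
python3 d.py 0 -98.8 121
python3 - <<'E'
from h import *
i=arm.get_image("wrist");j=arm.get_image("scene");m=arm.camera_model("scene")
for b in blobs(j,170,5,(200,300,140,230))+blobs(j,6,14,(260,330,220,270)):print(b)
t=arm.get_image("top");T=arm.camera_model("top")
a=cv2.resize(i,(460,345));b=cv2.resize(j[130:280,180:320],(338,345),interpolation=2)
cv2.imwrite("pics/c7.png",np.hstack([a,b])[:,:,::-1])
E
```

```text
t 11.175 delta cm [-0.19 -0.1  -0.11] rot [-0.1  0.1  0.2]
pos [ 0.5916 -0.1392  0.1221] stn mm [  1.9 -98. ] F [-1.4  6.6 12.2] w 0.020187719276303386 q [-0.37  0.39  0.01  1.2   0.    1.13]
([208, 175, 6, 7, 27], array([210.6, 177.7]))
([283, 238, 9, 11, 74], array([287.2, 242.6]))
```

View pics/c7.png

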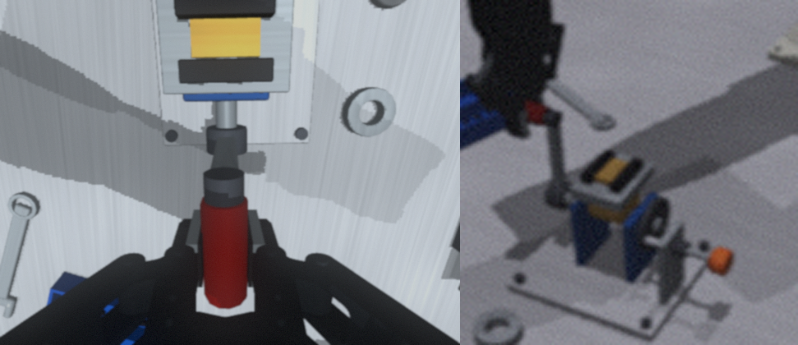

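The wrist view shows the red handle (u≈224) in line with the cam hub (u≈227), so the lever is upright. The scene view shows the lever vertical and the knob out.

Call:
{"api": "step_arm", "payload": {
  "increments": [-0.1, 0, 0, 0, 0, 0, 1.5, -0.1, 0, 0, 0, 0, 0, 1.5, -0.1, 0, 0, 0, 0, 0, 1.5, -0.1, 0, 0, 0, 0, 0, 1.5, -0.1, 0, 0, 0, 0, 0, 1.5]
}}

```text
t: 11.95
ee_pos: [0.5901, -0.1393, 0.1221]
ee_rot: [-0.706, -0.025, 0.023, 0.707]
ft_force: [-2.6, 6.2, 10.6]
gripper_width: 0.0204
```

```bash
python3 d.py 0 -98 121
python3 - <<'E'
from h import *
m=arm.camera_model("scene")
print("knob shift mm",1e3*(plane(m,(287.2,242.6),.08)-plane(m,(279.9,240.2),.08)))
print(abs(arm.get_state()["joint_velocities"]).max())
E
```

```text
t 11.95 delta cm [-0.05 -0.01 -0.11] rot [-0.1  0.1  0.2]
pos [ 0.5901 -0.1393  0.1221] stn mm [  0.5 -97.9] F [-2.6  6.2 10.6] w 0.02037864401021 q [-0.37  0.38  0.01  1.19  0.    1.13]
knob shift mm [-1.73585596 18.60665624  0.        ]
0.0017703088972746014
```

```bash
python3 -c "
from plant import arm
print(arm.hand_in());print(arm.get_state()['ft_force'])"
```

```text
the job is handed in; nothing more can be done
None
the job is handed in; nothing more can be done
```

I pulled the orange lock knob out to its stop and swung the cam lever upright. I handed the job in at about 12 s, still gripping the handle; no verdict was reported.

**Last checks**
- **Knob:** the pull force rose to 19 N at the stop. The knob stayed out after I let go. The scene camera put its travel at about 18.7 mm, accurate to roughly 1 mm; the limit is 17 mm.
- **Lever:** the handle is 0.5 mm in station x from straight above the cam axis, so the lever is at about 1.57 rad. The station position is good to about 2 mm. In the wrist view the handle lined up with the cam hub. The arm was still (joint speeds below 0.002 rad/s).
- **Hold:** the fingers were closed on the handle at 20.4 mm with about 12 N on the wrist.
- **Nest lift:** I did not measure it separately; it follows from the lever angle.
- **Loose things:** I never touched any of them knowingly, but I did not measure their positions at the end.

**What disagreed**
- **Fingertips:** they appeared about 40 mm behind the reported TCP. My first grip closed in the air above the knob, touching nothing. I saw this in the wrist image and allowed for it in all later moves.
- **Opening readings:** when gripping, the fingers read about 2 mm smaller than the stated diameters of the knob and handle.
- **Swing force:** partway through the swing the wrist force reached about 26 N, because my arc ran slightly low. I raised the rest of it by 2 mm.

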